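# Draw the pepper mill from its slanting stand and hold it upright over the egg pan

## Task

Draw the dark wooden pepper mill out of its slanting stand, turn it upright, and hold it still over the middle of the black egg pan, its foot about a hand's width above the pan's rim and touching nothing, ready to grind. Finish while still holding it there in the gripper. Leave the salt grinder, the candle jar, the lemon and the pan where they are.

Things in the scene. Friction and masses are not known exactly. Their poses are not given: they have to be found in the camera images.
- mill_head (a point): Pepper mill, dark brown wood, loose, 170 mm tall, 0.14 to 0.27 kg. Point on its axis in the middle of its rounded head, 142 mm from the foot; +z along the axis from foot to top. Head 49 mm across at most, from 123 to 159 mm; a 12 mm wide knob stands on it up to 170 mm. Body below 122 mm up to 58 mm across. It starts slanting about 45 degrees, top towards the robot.
- mill_center (a point): Centre of the pepper mill on its axis, half-way up, 85 mm from the foot; axes as mill_head.
- mill_foot (a point): Middle of the pepper mill's underside, on its axis; axes as mill_head.
- mill_stand: Stand of the pepper mill, fixed: light wooden board 130 x 96 x 12 mm; origin under its middle, +x to its back, +z up. On it a dark steel sleeve: plain tube, 72 mm outside, 63 inside, closed below, its open mouth leaning 40 degrees from vertical to the stand's -x side, roughly to the robot. The mill's foot stands 79 mm deep in it: draw it 80 mm along its axis to free it.
- mill_stand_mouth (a point): Centre of the mouth of the pepper mill's sleeve, about 98 mm above the worktop; axes those of mill_stand.
- salt_stand: A like stand with a paler aluminium sleeve (63 mm outside), fixed, that holds the salt grinder; same axes. The two stands stand side by side, either one on the left.
- salt_center (a point): Salt grinder, glass with a white ribbed head, 50 mm across, 129 mm tall, loose in its own slanting sleeve; point at its centre, half-way up; +z along its axis to the top. To be left alone.
- pan_dish (a point): Small black egg pan, loose on the worktop, round dish 160 mm across with its rim 37 mm above the worktop; this point is the middle of the dish at the height of the rim. The handle points along -y of this frame, reaches 205 mm from this point and rises to 48 mm.
- lemon_center (a point): The lemon nearest the pan, yellow, 71 x 53 x 51 mm, loose on the worktop; point at its centre. To be left alone.
- candle_center (a point): Candle in a dark glass jar with a cork-coloured lid, 66 mm across, 75 mm tall, loose on the worktop; point at its centre. To be left alone.

How it is judged:
On the way:
1. the pepper mill is drawn wholly out of its sleeve, its foot above the mouth, held by the gripper (distance between mill_foot and mill_stand_mouth above 0.035 m and height (world z) of mill_foot above 0.1 m and contact force between mill and the fingers above 1 N), for 0.1 s.
At the end, for the whole second after the job is handed in: The gripper holds the pepper mill still, foot down, within 10 degrees of upright, the middle of its foot within 30 mm sideways of the middle of the pan and 40 to 163 mm above the pan's rim (77 to 200 mm above the worktop), touching neither pan nor stand (angle between mill_foot's own z axis and vertical below 0.18 rad and z of mill_foot in the frame of mill_head below 0 m and height (world z) of mill_head above 0.2 m and horizontal distance between mill_foot and pan_dish below 0.03 m and height (world z) of mill_foot between 0.077 and 0.2 m and contact force between mill and the fingers above 1 N and contact force between mill and pan below 0.1 N and contact force between mill and mill_stand below 0.1 N and linear speed of mill below 0.03 m/s and angular speed of mill below 0.15 rad/s); the arm keeps its last pose, push and grip.
It fails at once if the pan is shifted by more than 25 mm (distance of pan_dish from where it was at the start of the episode above 0.025 m).
It fails at once if the salt grinder is shifted by more than 20 mm (distance of salt_center from where it was at the start of the episode above 0.02 m).
It fails at once if the lemon is shifted by more than 20 mm (distance of lemon_center from where it was at the start of the episode above 0.02 m).
It fails at once if the candle jar is shifted by more than 20 mm (distance of candle_center from where it was at the start of the episode above 0.02 m).
It also fails if it takes over 40 s, if anything falls off the work surface, if the arm or the gripper's body presses on something with over 40 N, if the wrist force passes 120 N, or if a joint passes its speed limit or range.

## Robot

A 6-joint arm with a two-finger parallel gripper is mounted at the origin on a cart in front of the work surface, level with it; the furniture and walls round the work are solid. World frame = base frame: x ahead of the robot, y to its left, z up, the work surface at z = 0. Lengths are in m, angles in rad, forces in N, time in s.
With the tool pointing down it reaches from about 0.25 to 0.725 m from the base axis. Payload 4 kg.
Tool frame: the origin (TCP) lies between the finger pads; the fingertips stand 8 mm ahead of it and the grasp point (between the pads) lies 11 mm behind it (bot.tip_reach is the distance from the TCP to the fingertips, in m); z points along the fingers, y is the line along which they close (so a half turn about z gives the same grasp; the last joint's range is limited). The gripper opens to 85 mm and grips with 20 to 120 N. Pads are 22 mm wide; open, the fingers measure 114 mm over their backs; the gripper's body (76 mm by 85 mm) begins 54 mm behind the grasp point. The pads swing forward as they close: fully open they stand 13 mm farther back than shut.
Start: joints at [1.333, 0.241, 0.005, 1.335, 0, 1.571], TCP at [0.118, 0.486, 0.21] pointing down, gripper open.
Joint ranges: [-2.72, 2.72], [-1.05, 1.87], [-1.09, 1.28], [-1.99, 2.15], [-1.42, 1.44], [-3.14, 3.14]. Speed limits (rad/s): [2.79, 2.79, 3.14, 3.14, 3.14, 3.14].

## Interface

Orientations are given as a unit quaternion [x, y, z, w].
In Python, from workcell import bot gives the robot as it stands.
- The arm moves only by the tool move_arm, never from a script. Its argument "deltas" is a list of rows, each a list of 7 numbers: the opening, from 0 (shut) to 1 (fully open), then the shift along the tool's x, y, z in mm, then the turn, a rotation vector about the tool's x, y, z in degrees. In form: [[gripper, tx, ty, tz, ax, ay, az], ...]. A call has 1 to 10 rows; each row shifts and turns the commanded pose from where the row before left it, along the tool's axes as they then stand; what a row does not reach is not made up. A row lasts 1/12 s, in which the tool goes at most 41.7 mm and 7.16 degrees, less where a joint would pass 70% of its speed; a pose out of reach is approached as far as the arm can. A call is refused whole if a number of a shift passes 41.7 or a number of a turn 7.16, either way. A call with a gripper value outside its range is refused whole. The fingers move at their own pace and stop on an object; the grip force is fixed at half the most. Time passes only in rows, so rows that do not move let the fingers close. It gives the time, the measured TCP pose, the force, the opening and the grip force at its end, in the units of the state.
- bot.get_obs(): the state, without advancing time (a new reading comes with each control period).
- bot.camera(name): name is "side" or "top" or "wrist"; returns the picture (480x640x3 uint8, blue, green, red); there is no depth.
- bot.calibration(name): a dict with "K" (3x3 intrinsics, pixels), "dist_coeffs" ([k1, k2, p1, p2, k3] as OpenCV has them; the pictures are not rectified), "position" and "orientation" of the camera in the world. Camera axes: x right, y down, z forward; pixel columns grow to the right and rows downward; lengths in m; the calibration is good to about 2 mm. A picture is of the moment at which its call begins: read the wrist's pose just before it. calibration takes no time and is no camera call; for the wrist camera it gives the pose at the moment of the call.
- bot.job_done(): hands the job in; it is judged then, once.
Trained networks look in the newest picture that a camera, given by its name, has taken for a name from the list of things; names that differ only in an ending like _2 or _b are one class to them, and where a whole thing is asked for, a point or a joint stands for the part that bears it (a point fixed in the world has none). Each returns a list of dicts, best first, with "conf" (0 to 1); they miss things now and then, are a little off and sometimes report something else, mostly with a low value. They report only what shows in the picture. A call takes as long as a camera call.
- bot.outline_of(query, camera): "pixels" (480x640 bool, what is visible of it) and "rect" ([left, top, width, height] in pixels, round what is visible of it).
The state is a dict: "clock": time; "joint_pos": joint angles; "joint_vel": joint speeds; "tau": joint torques, N m; "eef_pos": TCP position; "tool_rot": TCP orientation; "ft_force": force on the tool from outside, world axes, zero at the start; "ft_torque": the same for the moment, N m; "grip_width": finger opening in m; "grasp_force": force on a finger pad.
Only numpy, scipy, OpenCV 4.12 (cv2) and the standard library are available. Lean on these libraries where they do the work, as an engineer would, in place of code of your own. Each camera call takes 0.05 s, during which the arm holds its last target. There are 200 camera calls.

## Working session

There is one attempt and no reset: what is moved stays moved. The work goes in short steps, Python scripts to look and compute and a tool call to move; the robot and the scene stay as the last step left them, time stands still between calls to the robot, and variables do not carry over. Pictures are saved under pics/ and viewed, at most 10 in all, crops included, and the job is handed in when it is done.

Besides the shell and the picture viewer there is one more tool, called after "Call:" by a JSON object that holds its "fn" and its "kwargs", one argument or row to a line. move_arm: Moves the arm, as the interface text tells. Its arguments: {"type":"object","properties":{"deltas":{"type":"array","items":{"type":"array","items":{"type":"number"}}}},"required":["deltas"]}

```bash
mkdir -p pics; cat > h.py <<'E'
import numpy as np, cv2, time
from scipy.spatial.transform import Rotation as R
from workcell import bot
def cal(n):
    c=bot.calibration(n); return np.array(c["K"]),np.array(c["dist_coeffs"]),np.array(c["position"]),R.from_quat(c["orientation"])
def ray(c,p):
    K,d,o,r=c
    u=cv2.undistortPoints(np.array([[p]],float),K,d)[0,0]
    v=r.apply([u[0],u[1],1]); return o,v/np.linalg.norm(v)
def proj(c,P):
    K,d,o,r=c
    q=r.inv().apply(np.atleast_2d(P)-o)
    return cv2.projectPoints(q,np.zeros(3),np.zeros(3),K,d)[0][:,0]
def tri(rs):
    A=sum(np.eye(3)-np.outer(v,v) for o,v in rs); b=sum((np.eye(3)-np.outer(v,v))@o for o,v in rs)
    return np.linalg.solve(A,b)
def plane(r,z): o,v=r; return o+v*(z-o[2])/v[2]
E
python3 - <<'E'
from h import *
o=bot.get_obs();print(o)
for n in("side","top","wrist"):
    im=bot.camera(n);cv2.imwrite(f"pics/{n}0.png",im)
    c=cal(n);print(n,c[0][0,0],c[2],c[3].as_matrix()[:,2])
    for q in("mill_head","mill_stand","salt_center","salt_stand","pan_dish","lemon_center","candle_center"):
        for d in bot.outline_of(q,n)[:2]:
            m=d["pixels"];ys,xs=np.nonzero(m);print(n,q,round(d["conf"],2),d["rect"],xs.mean().round(),ys.mean().round(),len(xs))
            np.save(f"{n}_{q}.npy",m) if d is not None and d["conf"]>.5 else 0
E
```

```text
{'clock': 0.0, 'joint_pos': array([ 1.33302374e+00,  2.41426311e-01,  3.73349446e-03,  1.33519146e+00,
       -6.15799635e-06,  1.57079469e+00]), 'joint_vel': array([-1.71751368e-03, -1.59648622e-03, -7.08977757e-04, -3.53245508e-05,
       -1.02153923e-03, -1.55260800e-03]), 'tau': array([ 1.72427153e-04, -3.72314072e+01,  2.52410281e+01,  1.69474591e-02,
       -6.69837527e-05,  4.23951263e-06]), 'eef_pos': array([0.11761373, 0.48528241, 0.20940988]), 'tool_rot': array([ 1.18605557e-01,  9.92940901e-01, -1.03697220e-03, -1.20765877e-04]), 'ft_force': array([-0.26580607, -0.12519197, -0.0504427 ]), 'ft_torque': array([0.00281078, 0.0450073 , 0.01812922]), 'grasp_force': 0.0, 'grip_width': 0.08518129045434036}
side 566.8061785892576 [0.20845535 1.02219309 0.86452945] [ 0.32329307 -0.72769908 -0.60492614]
side mill_head 0.71 [301.3, 297.0, 46.2, 35.1] 325.0 312.0 1185
side mill_stand 0.71 [270.3, 301.0, 75.2, 74.0] 305.0 342.0 3053
side salt_center 0.76 [325.0, 228.5, 37.8, 35.4] 343.0 247.0 776
side salt_center 0.66 [300.0, 244.1, 67.1, 55.3] 332.0 277.0 2164
side salt_stand 0.68 [30
[... 242 characters left out ...]
candle_center 0.32 [300.3, 294.8, 50.4, 39.7] 325.0 312.0 1227
top 450.72285192340576 [0.46761986 0.11611884 1.22427005] [ 0.10613932 -0.02500553 -0.9940368 ]
top mill_head 0.81 [207.3, 253.1, 23.0, 37.0] 220.0 272.0 621
top mill_stand 0.83 [205.7, 232.7, 38.3, 52.6] 229.0 255.0 1348
top salt_center 0.64 [294.3, 242.0, 24.9, 30.3] 305.0 256.0 568
top salt_stand 0.88 [281.0, 224.1, 48.5, 59.1] 303.0 250.0 1178
top pan_dish 0.95 [389.0, 274.9, 107.2, 58.1] 425.0 302.0 3379
top pan_dish 0.27 [295.1, 241.6, 22.3, 28.1] 306.0 256.0 531
top candle_center 0.22 [279.9, 225.5, 51.8, 56.4] 304.0 251.0 1239
wrist 338.0842218312074 [0.03706713 0.5064157  0.37428935] [ 0.31328651 -0.07665017 -0.94656025]
```

View pics/side0.png

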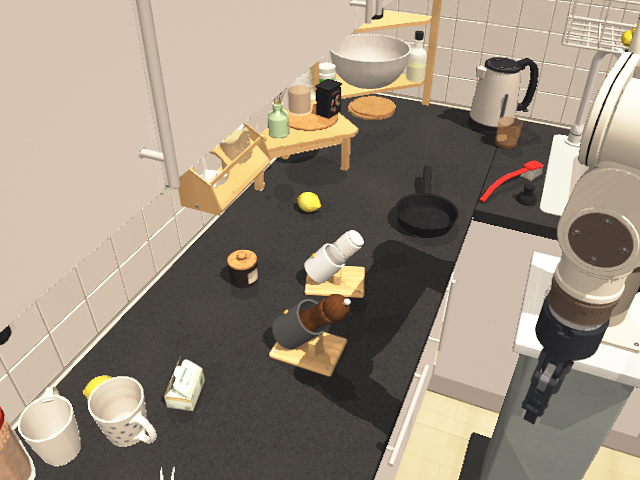

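View pics/top0.png

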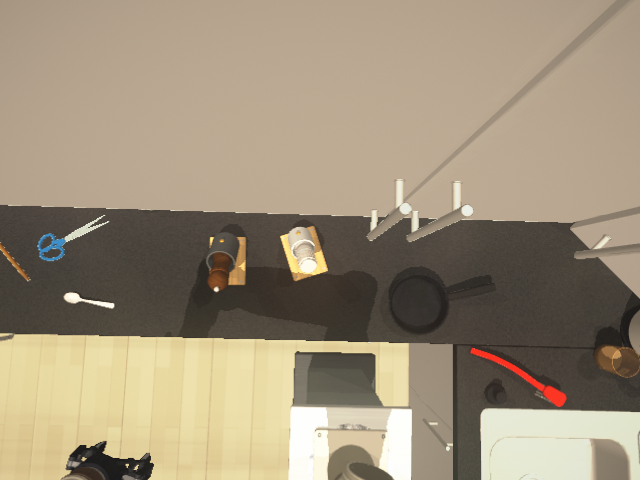

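The side view shows the mill's knob near (347,301) and head near (333,308), the salt grinder at (340,250) and the pan at (427,214). In the top view the knob is near (216,290), the salt head near (309,265) and the pan near (419,302). The mill is the left one (+y). I'll zoom in on both views.

```bash
python3 - <<'E'
from h import *
s=cv2.imread("pics/side0.png")[285:377,265:357];t=cv2.imread("pics/top0.png")[222:302,190:270]
a=cv2.resize(s,(400,400),interpolation=2);b=cv2.resize(t,(400,400),interpolation=2)
cv2.imwrite("pics/crop0.png",np.hstack([a,b]))
cs,ct=cal("side"),cal("top")
k=tri([ray(cs,(347,301)),ray(ct,(216,290))]);print("knob",k,proj(cs,k),proj(ct,k))
for n,c in(("side",cs),("top",ct)):
    m=np.load(f"{n}_pan_dish.npy").astype(np.uint8);ys,xs=np.nonzero(m);print(n,xs.min(),xs.max(),ys.min(),ys.max())
    # dish: largest circle-ish part via opening
    o=cv2.morphologyEx(m,cv2.MORPH_OPEN,cv2.getStructuringElement(2,(25,25)))
    e=cv2.fitEllipse(max(cv2.findContours(o,0,1)[0],key=len));print(e,plane(ray(c,e[0]),0.03))
E
```

```text
knob [0.45120556 0.33648412 0.15586294] [[347.14041066 301.01573023]] [[215.97285873 289.89609119]]
side 395 458 166 236
((425.7256164550781, 214.13168334960938), (43.69783401489258, 62.371212005615234), 97.0118179321289) [ 0.42458931 -0.15654841  0.03      ]
top 389 495 273 334
((419.00390625, 303.4180908203125), (60.535621643066406, 61.47382736206055), 105.33531188964844) [ 0.42785232 -0.17165113  0.03      ]
```

View pics/crop0.png

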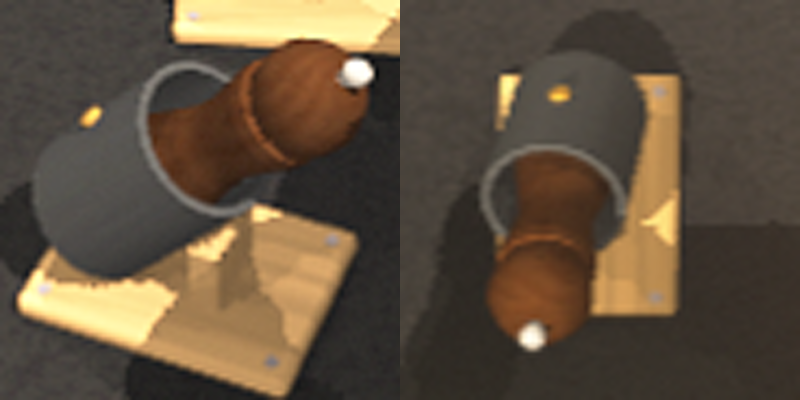

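```bash
python3 - <<'E'
from h import *
cs,ct=cal("side"),cal("top")
P={}
for n,a,b in(("knob",(355,72),(132,337)),("head",(310,100),(140,290)),("mouth",(213,138),(154,202))):
    ra=ray(cs,(265+a[0]/4.348,285+a[1]/4.348));rb=ray(ct,(190+b[0]/5,222+b[1]/5))
    k=tri([ra,rb]);P[n]=k
    print(n,k.round(4),[round(np.linalg.norm(np.cross(k-o,v))*1000,1) for o,v in(ra,rb)])
a=P["knob"]-P["head"];b=P["knob"]-P["mouth"];print(np.linalg.norm(a),np.linalg.norm(b),b/np.linalg.norm(b),np.degrees(np.arccos(b[2]/np.linalg.norm(b))))
# board corners on z=.012 (top view): right edge, left-top
for q in((282,315),(280,75),(100,75)):print(plane(ray(ct,(190+q[0]/5,222+q[1]/5)),.012).round(3))
for q in((355,240),(18,300),(285,390)):print(plane(ray(cs,(265+q[0]/4.348,285+q[1]/4.348)),.012).round(3))
# rim of pan
for c,uv in((cs,(425.7,213)),(ct,(419,302.5))):print("pan",plane(ray(c,uv),.037))
print("pantri",tri([ray(cs,(425.7,214)),ray(ct,(419,303))]))
# model check
print(proj(cs,[.427,-.165,.037]),proj(ct,[.427,-.165,.037]))
E
```

```text
knob [0.4523 0.336  0.1537] [np.float64(0.0), np.float64(0.0)]
head [0.4729 0.3375 0.131 ] [np.float64(1.7), np.float64(1.7)]
mouth [0.5166 0.3403 0.0932] [np.float64(2.1), np.float64(2.1)]
0.030653767604770968 0.08835788594997077 [-0.72729939 -0.04891973  0.68457465] 46.79783494709019
[0.464 0.286 0.012]
[0.592 0.293 0.012]
[0.59  0.389 0.012]
[0.461 0.301 0.012]
[0.586 0.394 0.012]
[0.458 0.393 0.012]
pan [ 0.42410979 -0.15143007  0.037     ]
pan [ 0.43047037 -0.16994594  0.037     ]
pantri [ 0.42829189 -0.17472794  0.01744787]
[[425.97329581 209.89559253]] [[417.11966719 303.78626011]]
```

```bash
cat >> h.py <<'E'
from scipy.linalg import fractional_matrix_power as fmp
def T(p,r): M=np.eye(4);M[:3,:3]=r.as_matrix();M[:3,3]=p;return M
def cur(): o=bot.get_obs();return T(o["eef_pos"],R.from_quat(o["tool_rot"]))
def frame(z,y):
    z=np.array(z,float);z/=np.linalg.norm(z);y=np.array(y,float);y-=z*(y@z);y/=np.linalg.norm(y);return R.from_matrix(np.c_[np.cross(y,z),y,z])
def row(A,B,n):
    D=np.real(fmp(np.linalg.inv(A)@B,1/n));return np.r_[D[:3,3]*1000,R.from_matrix(D[:3,:3]).as_rotvec(degrees=True)].round(2)
def path(A,rw,n):
    D=T(np.array(rw[:3])/1000,R.from_rotvec(rw[3:],degrees=True));out=[]
    for _ in range(n):A=A@D;out.append(A[:3,3].round(3))
    return A,out
E
python3 - <<'E'
from h import *
f=frame([.706,.039,-.707],[-.055,.998,0]);B=T([.393,.333,.212],f);A=cur()
print((R.from_matrix(A[:3,:3]).inv()*f).as_rotvec(degrees=True))
r=row(A,B,10);print(r,*path(A,r,10)[1])
E
```

```text
[ -6.59221938 -44.67356957 -15.90935871]
[-28.14 -12.31   9.94  -0.66  -4.47  -1.59] [0.142 0.467 0.2  ] [0.168 0.449 0.193] [0.195 0.432 0.187] [0.222 0.416 0.183] [0.25  0.4   0.182] [0.279 0.385 0.184] [0.307 0.371 0.187] [0.336 0.357 0.193] [0.365 0.345 0.201] [0.393 0.333 0.212]
```

Call:
{"fn": "move_arm", "kwargs": {
  "deltas": [
    [1,-28.1,-12.3,9.9,-0.66,-4.47,-1.59],
    [1,-28.1,-12.3,9.9,-0.66,-4.47,-1.59],
    [1,-28.1,-12.3,9.9,-0.66,-4.47,-1.59],
    [1,-28.1,-12.3,9.9,-0.66,-4.47,-1.59],
    [1,-28.1,-12.3,9.9,-0.66,-4.47,-1.59],
    [1,-28.1,-12.3,9.9,-0.66,-4.47,-1.59],
    [1,-28.1,-12.3,9.9,-0.66,-4.47,-1.59],
    [1,-28.1,-12.3,9.9,-0.66,-4.47,-1.59],
    [1,-28.1,-12.3,9.9,-0.66,-4.47,-1.59],
    [1,-28.1,-12.3,9.9,-0.66,-4.47,-1.59]
  ]
}}

```text
clock: 2.03
eef_pos: [0.3934, 0.3321, 0.2126]
tool_rot: [-0.026, 0.923, 0.01, 0.384]
ft_force: [-0.3, 1.2, -0.3]
grip_width: 0.0854
grasp_force: 0.0
```

```bash
python3 - <<'E'
from h import *
c=cal("wrist");im=bot.camera("wrist");o=bot.get_obs();print(o["clock"],o["eef_pos"],o["tool_rot"],o["joint_pos"].round(2),o["joint_vel"].round(3))
for q in("mill_head","mill_stand","salt_center"):
    for d in bot.outline_of(q,"wrist")[:2]:print(q,d["conf"],d["rect"])
z=np.array([.706,.039,-.707])
h=np.array([.470,.337,.135])
pts={"knob":h-z*.024,"head":h,"mouth":h+z*.063}
for n,p in pts.items():
    u=proj(c,p)[0];print(n,u)
    if abs(u).max()<700: cv2.circle(im,tuple(int(x) for x in u),3,(0,255,0),1)
cv2.imwrite("pics/w1.png",im)
E
```

```text
2.0833 [0.39503193 0.32925142 0.21265049] [-0.02555514  0.92184117  0.0090936   0.38661752] [ 1.09 -0.05 -0.61  0.53 -0.66  0.87] [0.042 0.034 0.072 0.235 0.12  0.247]
mill_head 0.67 [295.5, 191.5, 59.2, 70.0]
mill_stand 0.83 [277.9, 108.3, 96.1, 127.1]
salt_center 0.84 [69.2, 198.1, 91.6, 62.8]
salt_center 0.31 [296.3, 190.7, 59.5, 71.6]
knob [320.97798298 239.24179069]
head [321.00942772 230.23808196]
mouth [321.07225505 212.2482572 ]
```

View pics/w1.png

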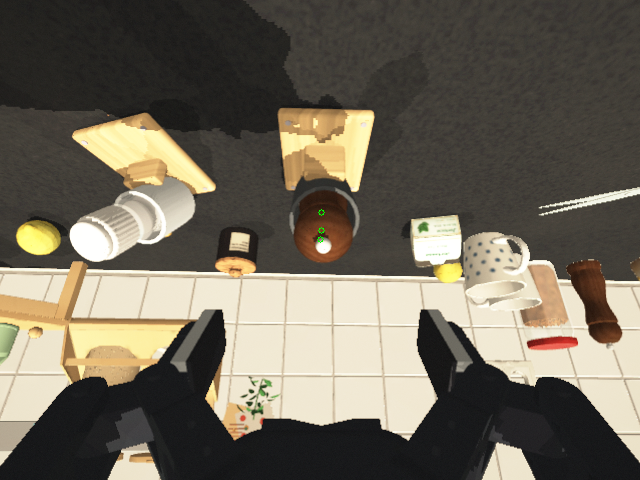

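The wrist view shows the knob at (323,247), 8 px from where I predicted it, and the head's centre near (323,233). The salt grinder is well to the left. I'll take a settled picture and triangulate with three views.

```bash
python3 - <<'E'
from h import *
c=cal("wrist");im=bot.camera("wrist")
h_=cv2.inRange(im[180:300,280:370],(200,200,200),(255,255,255));n,l,s,ce=cv2.connectedComponentsWithStats(h_)
print(s[:6],ce[:6]+[280,180])
d=bot.outline_of("mill_head","wrist")[0];m=d["pixels"];print(d["conf"],d["rect"])
cnt=max(cv2.findContours(m.astype(np.uint8),0,1)[0],key=len);print(cv2.fitEllipse(cnt))
print(bot.get_obs()["eef_pos"],bot.get_obs()["tool_rot"])
cs,ct=cal("side"),cal("top")
kn=min((i for i in range(1,n) if 20<s[i,4]<400),key=lambda i:abs(ce[i][0]-43)+abs(ce[i][1]-65),default=None);u=ce[kn]+[280,180]
k=tri([ray(cs,(346.6,301.6)),ray(ct,(216.4,289.4)),ray(c,u)]);print(u,k,proj(c,k),proj(cs,k),proj(ct,k))
for tilt in(40,43,46,49):
  t=np.radians(tilt);a=np.array([-np.sin(t)*.9985,-np.sin(t)*.055,np.cos(t)])
  H=k-a*.024;M=k-a*(.166-.079)
  print(tilt,H,[proj(x,H)[0].round(1).tolist() for x in(c,cs,ct)],M)
E
```

```text
[[   0    0   90  120 8989]
 [  71    9    6    3   16]
 [  36   63   14   12  126]
 [   0   95   90    5  233]
 [   0  102    6   18  101]
 [   8  102   43   18  735]] [[324.39804205 230.27489153]
 [353.5        190.125     ]
 [322.75396825 248.37301587]
 [324.17596567 277.        ]
 [282.32673267 290.11881188]
 [309.3537415  290.86122449]]
0.7 [295.2, 194.2, 58.4, 68.3]
((323.1239013671875, 227.65187072753906), (57.25286865234375, 73.14230346679688), 3.449138879776001)
[0.39233813 0.33386546 0.21264765] [-0.0254274   0.92355798  0.01105232  0.38245517]
[322.75396825 248.37301587] [0.45234746 0.33707402 0.15684169] [[321.91559608 246.18136746]] [[346.43797782 300.65398167]] [[215.65714971 289.40188753]]
40 [0.46775122 0.3379225  0.13845662] [[321.9, 234.3], [338.0, 305.9], [217.3, 282.8]] [0.5081861  0.34014976 0.09019582]
43 [0.46869087 0.33797426 0.1392892 ] [[321.9, 235.7], [337.5, 305.4], [217.2, 282.4]] [0.51159232 0.34033738 0.09321392]
46 [0.46958572 0.33802355 0.14016989] [[321.9, 237.2], [337.1, 305.0], [217.1, 282.0]] [0.51483615 0.34051606 0.09640641]
49 [0.47043332 0.33807024 0.14109627] [[321.9, 238.6], [336.6, 304.5], [217.0, 281.7]] [0.5179087  0.34068531 0.09976455]
```

```bash
python3 - <<'E'
from h import *
A=cur();z=A[:3,2];print(A[:3,:3].round(3),np.degrees(np.arccos(-z[2])))
H=np.array([.469,.338,.139]);print((A[:3,:3].T@(H+.010*z-A[:3,3])*1000).round(1))
E
```

```text
[[-0.706 -0.055  0.706]
 [-0.039  0.998  0.04 ]
 [-0.707  0.001 -0.707]] 44.991491863948916
[ -2.2  -0.2 116.4]
```

Call:
{"fn": "move_arm", "kwargs": {
  "deltas": [
    [1,-2,0,23,0,0,0],
    [1,0,0,24,0,0,0],
    [1,0,0,24,0,0,0],
    [1,0,0,23,0,0,0],
    [1,0,0,22,0,0,0],
    [1,0,0,0,0,0,0],
    [1,0,0,0,0,0,0]
  ]
}}

```text
clock: 2.92
eef_pos: [0.4756, 0.3378, 0.1304]
tool_rot: [-0.026, 0.924, 0.01, 0.382]
ft_force: [1.0, 0.7, 0.9]
grip_width: 0.0852
grasp_force: 0.0
```

```bash
python3 - <<'E'
from h import *
im=bot.camera("wrist");s=bot.camera("side");A=cur()
H=np.array([.469,.338,.139]);z=A[:3,2];print(A[:3,3],(A[:3,:3].T@(H+.010*z-A[:3,3])*1000).round(1))
a=cv2.resize(im,(480,360));b=cv2.resize(s[270:380,260:370],(320,320));v=np.zeros((360,800,3),np.uint8);v[:,:480]=a;v[:320,480:]=b
cv2.imwrite("pics/g1.png",v)
E
```

```text
[0.4755959  0.33857096 0.13217278] [-0.2 -0.2  0.5]
```

View pics/g1.png

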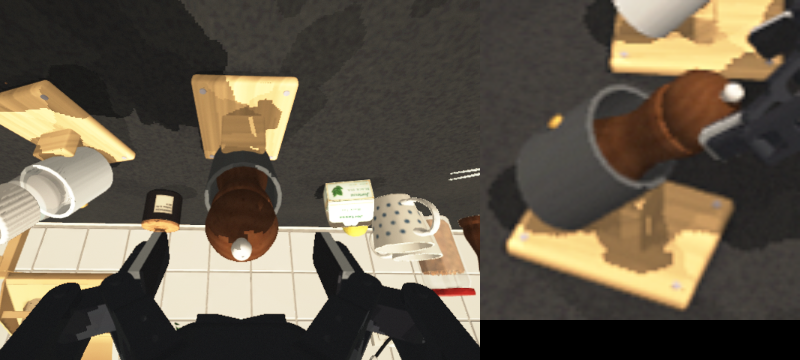

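The wrist panel shows the head midway between the fingers (head centre (240,222), fingertips x = 155 and 325). I'll check where the grasp point projects.

```bash
python3 - <<'E'
from h import *
A=cur();c=cal("wrist")
for d in(-.034,-.011,0,.008):print(d,proj(c,A[:3,3]+d*A[:3,2]).round(1))
P=A[:3,3]-.011*A[:3,2];print(338/np.linalg.norm(P-c[2])*.0245)
im=cv2.imread("pics/g1.png")
h_=cv2.inRange(im[220:270,210:270],(190,190,190),(255,255,255));n,l,s,ce=cv2.connectedComponentsWithStats(h_);print(s[1:],(ce[1:]+[210,220])/.75)
E
```

```text
-0.034 [[319.2 325.3]]
-0.011 [[319.5 300.2]]
0 [[319.6 290.3]]
0.008 [[319.6 283.8]]
47.654457171431346
[[  0  26  40  24 463]
 [ 23  26  18  15 184]
 [ 42  29  18  21 247]] [[300.8149748  350.42476602]
 [322.1884058  337.35507246]
 [349.02564103 349.60863698]]
```

Call:
{"fn": "move_arm", "kwargs": {
  "deltas": [
    [0,0,0,0,0,0,0],
    [0,0,0,0,0,0,0],
    [0,0,0,0,0,0,0],
    [0,0,0,0,0,0,0],
    [0,0,0,0,0,0,0],
    [0,0,0,0,0,0,0],
    [0,0,0,0,0,0,0],
    [0,0,0,0,0,0,0]
  ]
}}

```text
clock: 3.68
eef_pos: [0.4761, 0.3376, 0.1331]
tool_rot: [-0.025, 0.923, 0.011, 0.384]
ft_force: [-4.9, -2.1, 7.9]
grip_width: 0.0284
grasp_force: 50.2
```

```bash
python3 - <<'E'
from h import *
im=bot.camera("wrist");s=bot.camera("side");o=bot.get_obs();print(o["grip_width"],o["grasp_force"],o["ft_force"])
a=cv2.resize(im[180:480,100:540],(440,300));b=cv2.resize(s[270:380,260:370],(360,360));v=np.zeros((360,800,3),np.uint8);v[:300,:440]=a;v[:360,440:]=b
cv2.imwrite("pics/g2.png",v)
E
```

```text
0.02837102538609394 50.19215636886656 [-5.73272225 -1.43138785  6.95013986]
```

View pics/g2.png

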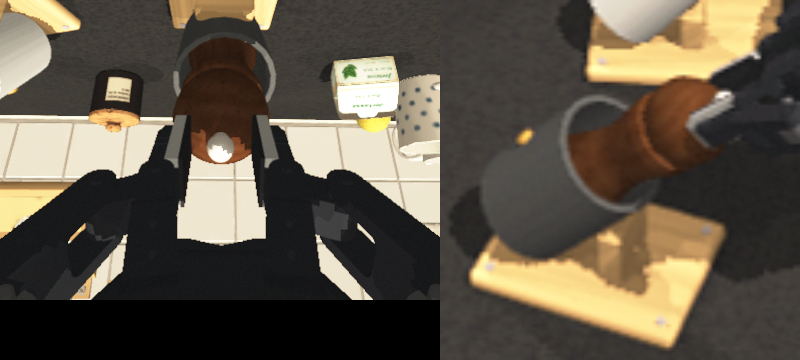

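```bash
python3 - <<'E'
from h import *
A=cur();c=cal("wrist");cs=cal("side");print(A[:3,3])
def P(x,y,z):return (A@[x,y,z,1])[:3]
for x in(-.011,.011):
  for z in(.008,-.011,-.03):
    for y in(.014,):
      q=P(x,y,z);u=proj(cs,q)[0];w=proj(c,q)[0];print(x,z,"side crop",((u-[260,270])*3.27+[440,0]).round(),"wrist crop",(w-[100,180]).round())
k=tri([ray(cs,(260+295/3.27,270+97/3.27)),ray(c,(320,328))]);print("knob",k,"in tool",(np.linalg.inv(A)@np.r_[k,1])[:3]*1000)
cw=A[:3,:3].T@(c[2]-A[:3,3]);print("cam in tool",cw)
E
```

```text
[0.47613117 0.33758257 0.13314547]
-0.011 0.008 side crop [650. 128.] wrist crop [244. 121.]
-0.011 -0.011 side crop [673. 116.] wrist crop [247. 139.]
-0.011 -0.03 side crop [697. 105.] wrist crop [250. 161.]
0.011 0.008 side crop [676. 155.] wrist crop [245.  86.]
0.011 -0.011 side crop [700. 144.] wrist crop [248. 100.]
0.011 -0.03 side crop [724. 132.] wrist crop [251. 119.]
knob [0.44578914 0.33589657 0.16001458] in tool [ 2.37054166e+00 -2.02212072e-02 -4.04945716e+01]
cam in tool [ 0.08276798  0.00089969 -0.16377623]
```

```bash
python3 - <<'E'
from h import *
print(bot.tip_reach)
A=cur();c=cal("wrist")
for x in(-.011,0,.011):
  for z in(.008,-.005,-.02,-.03):
    w=proj(c,(A@[x,.0426,z,1])[:3])[0];w2=proj(c,(A@[x,-.0426,z,1])[:3])[0];print(x,z,w.round()*.75,w2.round()*.75)
E
```

```text
0.008
-0.011 0.008 [295.5  225.75] [183.75 225.75]
-0.011 -0.005 [299.25 234.75] [180.   234.75]
-0.011 -0.02 [304.5  246.75] [174.75 246.75]
-0.011 -0.03 [308.25 255.75] [171.   255.75]
0 0.008 [297. 213.] [183. 213.]
0 -0.005 [300.75 221.25] [178.5  221.25]
0 -0.02 [306.   231.75] [173.25 231.75]
0 -0.03 [309.75 240.  ] [168.75 240.  ]
0.011 0.008 [297.75 199.5 ] [181.5 199.5]
0.011 -0.005 [302.25 206.25] [177.75 206.25]
0.011 -0.02 [307.5  216.75] [171.75 216.75]
0.011 -0.03 [311.25 224.25] [167.25 224.25]
```

Call:
{"fn": "move_arm", "kwargs": {
  "deltas": [
    [1,0,0,0,0,0,0],
    [1,0,0,0,0,0,0],
    [1,0,0,0,0,0,0],
    [1,0,0,0,0,0,0],
    [1,0,0,0,0,0,0],
    [1,0,0,10,0,0,0],
    [1,0,0,10,0,0,0],
    [1,0,0,10,0,0,0],
    [1,0,0,0,0,0,0]
  ]
}}

```text
clock: 4.53
eef_pos: [0.4973, 0.3382, 0.1091]
tool_rot: [-0.025, 0.924, 0.01, 0.382]
ft_force: [-0.5, 0.6, 0.5]
grip_width: 0.0852
grasp_force: 0.0
```

```bash
python3 - <<'E'
from h import *
im=bot.camera("wrist");s=bot.camera("side");o=bot.get_obs();print(o["grip_width"],o["eef_pos"],o["ft_force"])
a=cv2.resize(im[180:480,100:540],(440,300));b=cv2.resize(s[270:380,260:370],(360,360));v=np.zeros((360,800,3),np.uint8);v[:300,:440]=a;v[:360,440:]=b
cv2.imwrite("pics/g3.png",v)
E
```

```text
0.08521383220888608 [0.49690602 0.33837404 0.10990203] [-1.1242317  -0.62502756 -0.57538169]
```

View pics/g3.png

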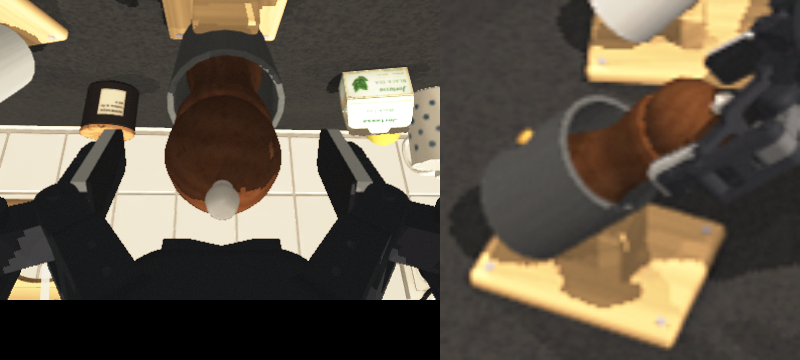

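The head sits well between the pads, tips at y≈130 in the wrist panel, and the knob at (222,200) is clear of the palm. I'll close now.

Call:
{"fn": "move_arm", "kwargs": {
  "deltas": [
    [0,0,0,0,0,0,0],
    [0,0,0,0,0,0,0],
    [0,0,0,0,0,0,0],
    [0,0,0,0,0,0,0],
    [0,0,0,0,0,0,0],
    [0,0,0,0,0,0,0]
  ]
}}

```text
clock: 5.13
eef_pos: [0.4971, 0.3394, 0.1117]
tool_rot: [-0.025, 0.923, 0.011, 0.384]
ft_force: [-5.1, -1.1, 4.9]
grip_width: 0.046
grasp_force: 60.5
```

Call:
{"fn": "move_arm", "kwargs": {
  "deltas": [
    [0,-0.6,0,-10,0,0,0],
    [0,-0.7,0,-12,0,0,0],
    [0,-0.7,0,-12,0,0,0],
    [0,0,0,0,0,0,0]
  ]
}}

```text
clock: 5.47
eef_pos: [0.474, 0.3382, 0.1374]
tool_rot: [-0.026, 0.923, 0.011, 0.383]
ft_force: [1.0, 0.4, -1.7]
grip_width: 0.0457
grasp_force: 62.7
```

Call:
{"fn": "move_arm", "kwargs": {
  "deltas": [
    [0,-1,0,-15,0,0,0],
    [0,-1,0,-15,0,0,0],
    [0,-1,0,-15,0,0,0],
    [0,-1,0,-15,0,0,0],
    [0,-1,0,-15,0,0,0],
    [0,0,0,0,0,0,0]
  ]
}}

```text
clock: 5.97
eef_pos: [0.4242, 0.3355, 0.1935]
tool_rot: [-0.026, 0.923, 0.012, 0.383]
ft_force: [0.9, -0.0, -1.5]
grip_width: 0.0459
grasp_force: 62.8
```

```bash
python3 - <<'E'
from h import *
s=bot.camera("side");im=bot.camera("wrist");o=bot.get_obs();print(o["grip_width"],o["eef_pos"],o["ft_force"],o["joint_pos"].round(2))
v=np.hstack([cv2.resize(s[200:380,240:480],(480,360)),cv2.resize(im,(320,240))[:0].reshape(0,320,3) if 0 else np.vstack([cv2.resize(im,(320,240)),np.zeros((120,320,3),np.uint8)])])
cv2.imwrite("pics/d1.png",v)
E
```

```text
0.045673297168375954 [0.42475391 0.33501436 0.191934  ] [ 0.20505673 -0.61784089 -2.60030639] [ 1.02  0.01 -0.62  0.42 -0.62  0.8 ]
```

View pics/d1.png

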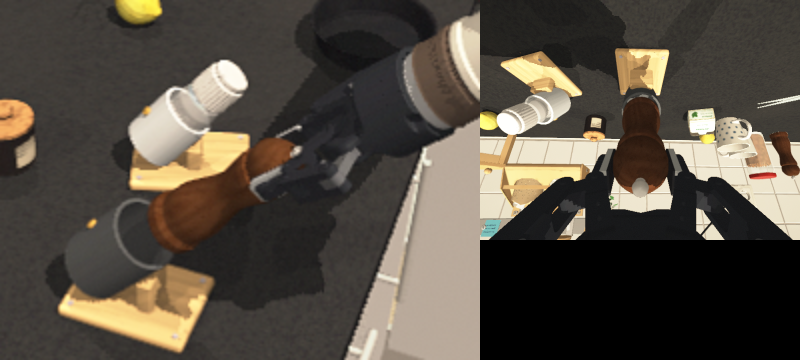

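The mill is out of the sleeve mouth, its foot about (160,215) in the side panel, aligned with the tool. Next I'll lift it and plan the way over the pan.

Call:
{"fn": "move_arm", "kwargs": {
  "deltas": [
    [0,-10,0,-14,0,0,0],
    [0,-20,0,-20,0,0,0],
    [0,-22,0,-22,0,0,0],
    [0,-22,0,-22,0,0,0],
    [0,-10,0,-10,0,0,0],
    [0,0,0,0,0,0,0]
  ]
}}

```text
clock: 6.57
eef_pos: [0.4238, 0.3363, 0.318]
tool_rot: [-0.024, 0.923, 0.013, 0.385]
ft_force: [0.5, 0.7, -1.4]
grip_width: 0.0457
grasp_force: 62.8
```

```bash
python3 - <<'E'
from h import *
A=cur();print(A[:3,3],bot.get_obs()["ft_force"],bot.get_obs()["joint_pos"].round(2))
a=np.radians(65);M=T([.44,.12,.325],frame([0,0,-1],[np.cos(a),np.sin(a),0]))
r=row(A,M,14);print(r);E1,p=path(A,r.round(1),14);print(*p)
a=np.radians(35);F=T([.430,-.170,.325],frame([0,0,-1],[np.cos(a),np.sin(a),0]))
r=row(E1,F,12);print(r);E2,p=path(E1,r.round(1),12);print(*p)
E
```

```text
[0.42380071 0.33632987 0.31795118] [ 0.53232824  0.73704188 -1.41366253] [ 1.03 -0.11 -0.38  0.78 -0.63  0.81]
[ -4.04 -15.11   0.64   0.82   3.16   1.89]
[0.428 0.321 0.32 ] [0.432 0.306 0.322] [0.435 0.291 0.324] [0.438 0.276 0.325] [0.44  0.26  0.326] [0.442 0.245 0.327] [0.444 0.229 0.327] [0.445 0.214 0.327] [0.445 0.198 0.327] [0.445 0.183 0.327] [0.444 0.167 0.327] [0.443 0.151 0.326] [0.442 0.136 0.325] [0.439 0.12  0.325]
[-14.7  -19.57  -0.11  -0.    -0.05   2.5 ]
[0.444 0.096 0.325] [0.448 0.072 0.325] [0.451 0.048 0.325] [0.453 0.023 0.324] [ 0.454 -0.001  0.324] [ 0.454 -0.026  0.324] [ 0.452 -0.05   0.324] [ 0.45  -0.074  0.324] [ 0.446 -0.099  0.324] [ 0.442 -0.123  0.324] [ 0.436 -0.147  0.324] [ 0.43  -0.17   0.324]
```

Call:
{"fn": "move_arm", "kwargs": {
  "deltas": [
    [0,-4,-15.1,0.6,0.82,3.16,1.89],
    [0,-4,-15.1,0.6,0.82,3.16,1.89],
    [0,-4,-15.1,0.6,0.82,3.16,1.89],
    [0,-4,-15.1,0.6,0.82,3.16,1.89],
    [0,-4,-15.1,0.6,0.82,3.16,1.89],
    [0,-4,-15.1,0.6,0.82,3.16,1.89],
    [0,-4,-15.1,0.6,0.82,3.16,1.89]
  ]
}}

```text
clock: 7.15
eef_pos: [0.4417, 0.2266, 0.3209]
tool_rot: [0.099, 0.976, 0.002, 0.193]
ft_force: [0.5, 0.5, -2.6]
grip_width: 0.0456
grasp_force: 62.7
```

Call:
{"fn": "move_arm", "kwargs": {
  "deltas": [
    [0,-4,-15.1,0.6,0.82,3.16,1.89],
    [0,-4,-15.1,0.6,0.82,3.16,1.89],
    [0,-4,-15.1,0.6,0.82,3.16,1.89],
    [0,-4,-15.1,0.6,0.82,3.16,1.89],
    [0,-4,-15.1,0.6,0.82,3.16,1.89],
    [0,-4,-15.1,0.6,0.82,3.16,1.89],
    [0,-4,-15.1,0.6,0.82,3.16,1.89]
  ]
}}

```text
clock: 7.73
eef_pos: [0.438, 0.1175, 0.3201]
tool_rot: [0.217, 0.976, -0.005, -0.004]
ft_force: [1.1, -0.5, -2.8]
grip_width: 0.0462
grasp_force: 62.7
```

Call:
{"fn": "move_arm", "kwargs": {
  "deltas": [
    [0,-14.7,-19.6,0,0,0,2.5],
    [0,-14.7,-19.6,0,0,0,2.5],
    [0,-14.7,-19.6,0,0,0,2.5],
    [0,-14.7,-19.6,0,0,0,2.5],
    [0,-14.7,-19.6,0,0,0,2.5],
    [0,-14.7,-19.6,0,0,0,2.5]
  ]
}}

```text
clock: 8.23
eef_pos: [0.4523, -0.0289, 0.3206]
tool_rot: [0.343, 0.939, -0.005, -0.002]
ft_force: [0.6, -0.6, -3.1]
grip_width: 0.0458
grasp_force: 62.7
```

Call:
{"fn": "move_arm", "kwargs": {
  "deltas": [
    [0,-14.7,-19.6,0,0,0,2.5],
    [0,-14.7,-19.6,0,0,0,2.5],
    [0,-14.7,-19.6,0,0,0,2.5],
    [0,-14.7,-19.6,0,0,0,2.5],
    [0,-14.7,-19.6,0,0,0,2.5],
    [0,-14.7,-19.6,0,0,0,2.5],
    [0,0,0,0,0,0,0],
    [0,0,0,0,0,0,0]
  ]
}}

```text
clock: 8.9
eef_pos: [0.4279, -0.1731, 0.3222]
tool_rot: [0.463, 0.886, -0.004, -0.002]
ft_force: [1.2, 0.4, -2.6]
grip_width: 0.0459
grasp_force: 62.8
```

```bash
python3 - <<'E'
from h import *
s=bot.camera("side");im=bot.camera("wrist");t=bot.camera("top");o=bot.get_obs();A=cur();print(o["clock"],o["grip_width"],o["grasp_force"],A.round(3),o["ft_force"],o["joint_pos"].round(2))
cs,cw=cal("side"),cal("wrist")
for c in(cs,cw):print([proj(c,q)[0].round().tolist() for q in([.43,-.17,.037],A[:3,3]-[0,0,.102],A[:3,3]+[0,0,.04])])
v=np.hstack([s[130:330,340:540],np.zeros((200,0,3),np.uint8)]);v=cv2.resize(v,(400,400));w=cv2.resize(im,(400,300))
cv2.imwrite("pics/p1.png",np.hstack([v,np.vstack([w,np.zeros((100,400,3),np.uint8)])]))
for q in("mill_center","pan_dish"):
  for n in("side","wrist","top"):
    for d in bot.outline_of(q,n)[:1]:print(q,n,d["conf"],d["rect"])
E
```

```text
9.05 0.04597778559369144 62.81555735506117 [[-0.575  0.818 -0.006  0.428]
 [ 0.818  0.575 -0.006 -0.171]
 [-0.002 -0.008 -1.     0.324]
 [ 0.     0.     0.     1.   ]] [-0.46151582 -0.05406509 -2.00341046] [-0.37  0.15  0.18  1.61 -0.01  0.58]
[[425.0, 209.0], [435.0, 144.0], [442.0, 88.0]]
[[324.0, 193.0], [322.0, 235.0], [319.0, 335.0]]
mill_center side 0.58 [426.0, 78.1, 29.0, 74.6]
mill_center wrist 0.76 [267.1, 197.1, 111.4, 197.8]
mill_center top 0.92 [428.1, 295.2, 36.4, 26.7]
pan_dish side 0.91 [395.3, 165.9, 64.7, 72.3]
pan_dish wrist 0.85 [261.3, 127.6, 124.6, 108.9]
pan_dish top 0.57 [388.7, 275.5, 106.6, 57.0]
```

View pics/p1.png

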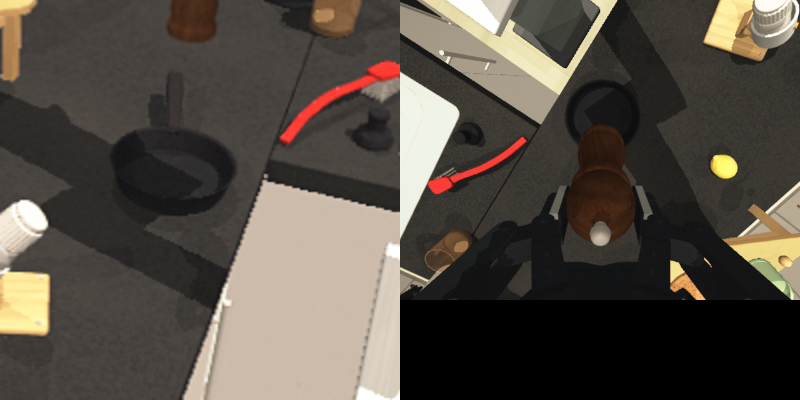

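The foot is over the pan: side panel foot (192,35), pan rim centre (173,161), both matching the projections, and the mill is upright. I'll lower it 85 mm.

Call:
{"fn": "move_arm", "kwargs": {
  "deltas": [
    [0,0,0,10,0,0,0],
    [0,0,0,20,0,0,0],
    [0,0,0,20,0,0,0],
    [0,0,0,20,0,0,0],
    [0,0,0,15,0,0,0],
    [0,0,0,0,0,0,0],
    [0,0,0,0,0,0,0],
    [0,0,0,0,0,0,0],
    [0,0,0,0,0,0,0],
    [0,0,0,0,0,0,0]
  ]
}}

```text
clock: 10.18
eef_pos: [0.429, -0.1727, 0.2413]
tool_rot: [0.461, 0.887, -0.004, 0.001]
ft_force: [0.6, -0.4, -2.2]
grip_width: 0.0457
grasp_force: 62.9
```

```bash
python3 - <<'E'
from h import *
s=bot.camera("side");im=bot.camera("wrist");o=bot.get_obs();A=cur();print(A[:3,2:].round(3),o["joint_vel"].round(3),o["ft_force"],o["grasp_force"])
for c in(cal("side"),cal("wrist")):print([proj(c,q)[0].round().tolist() for q in([.43,-.17,.037],A[:3,3]-[0,0,.102],A[:3,3]+[0,0,.04])])
v=cv2.resize(s[90:290,340:540],(400,400));w=cv2.resize(im,(400,300))
cv2.imwrite("pics/p2.png",np.hstack([v,np.vstack([w,np.zeros((100,400,3),np.uint8)])]))
E
```

```text
[[-0.002  0.429]
 [-0.008 -0.173]
 [-1.     0.241]] [-0.001  0.003 -0.009 -0.001  0.001 -0.   ] [-0.47552712 -0.11974454 -2.07839298] 62.86806406918913
[[425.0, 209.0], [431.0, 174.0], [438.0, 121.0]]
[[324.0, 205.0], [321.0, 234.0], [319.0, 335.0]]
```

View pics/p2.png

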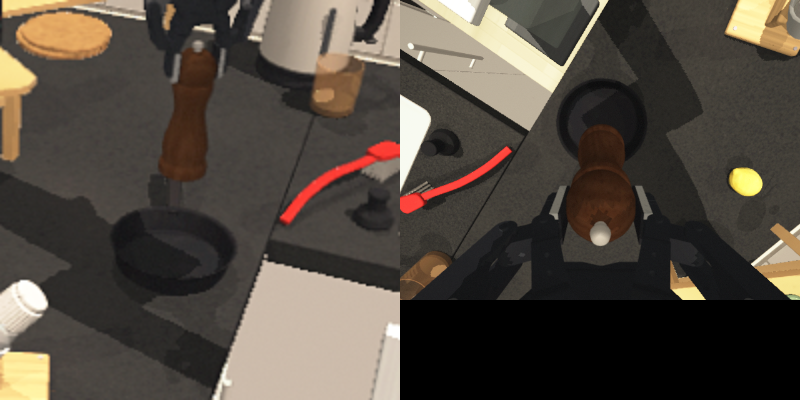

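```bash
python3 - <<'E'
from h import *
from scipy.optimize import least_squares
th=np.linspace(0,2*np.pi,180)
def ext(c,x,y,r=.08):
    p=proj(c,np.c_[x+r*np.cos(th),y+r*np.sin(th),0*th+.037]);return np.r_[p.min(0),p.max(0)]
ob={"side":(395,193.5,459,None),"top":(389,273.5,None,334),"wrist":(251,125,395,None)}
C={n:cal(n) for n in ob}
def f(v,ns):return np.concatenate([[e-o for e,o in zip(ext(C[n],*v),ob[n]) if o is not None] for n in ns])
for ns in(["side"],["top"],["wrist"],list(ob)):
    s=least_squares(f,[.43,-.17],args=(ns,));print(ns,s.x.round(4),s.fun.round(1))
E
```

```text
['side'] [ 0.4237 -0.1612] [ 0.2  0.  -0.2]
['top'] [ 0.4279 -0.171 ] [ 0.  -0.6  0.6]
['wrist'] [ 0.4267 -0.1679] [-0.7  0.1  0.7]
['side', 'top', 'wrist'] [ 0.4267 -0.168 ] [-0.1 -1.5 -0.8 -1.1 -0.1  1.  -0.8  0.2  0.5]
```

```bash
python3 -c "
from workcell import bot
print(bot.job_done())"
```

```text
the job is handed in; nothing more can be done
None
```

I've handed the job in: the gripper holds the pepper mill upright and still over the pan, its foot about 7 mm sideways of the pan's middle and about 0.10 m above the rim by my measurements. The hand-in returned no verdict.

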